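# Weed out the cutting weights that have lost their grip

## Task

Of the four cutting weights lying before the open-fronted steel tray, two have a rubber facing underneath that has worn smooth: it cannot be seen, but they slide along the table with much less push than the two good ones. Feel how each one slides and push the two worn ones right inside the tray, for re-facing, leaving the two good ones on the table in front of it, clear of the tray. Slide the weights flat along the table, do not lift them, and leave the other things where they are.

Things in the scene. Friction and masses are not known exactly. Their poses are not given: they have to be found in the camera images.
- weight_a_mid (a point): Weight a, one of four alike in look and size: a dark steel slab 60 mm (its x) by 90 mm (its y) by 22 mm high, whose lowest 4 mm are the rubber facing, with a steel bridge handle on top. It lies flat, its long side roughly across the way into the tray. This point: middle of the slab, half-way up, 11 mm above the table; z up
- weight_b_mid (a point): Weight b, as weight a, same point and axes. The handle of each of the four: a round bar 10 mm thick along the weight's y over its middle, 74 mm long with its legs, bar centre 47 mm above the table, 20 mm clear beneath it
- weight_c_mid (a point): Weight c, as weight a, same point and axes. Each of the four weighs 0.72 to 0.94 kg. Pushed slowly along the table a good one takes 4 to 8 N (up to 14 if the fingers bear down on it), a worn one 1 to 2 N (up to 3). Nothing else tells them apart: not look, place or letter
- weight_d_mid (a point): Weight d, as weight a, same point and axes. (Where rules speak of worn_1, worn_2, good_1 and good_2 they mean these same middles of the two worn and the two good weights; which letters those are must be felt)
- tray: open-fronted tray of grey sheet steel fixed on the table beyond the weights: 130 mm deep (its x) by 620 mm wide (its y), walls 4 mm thick and 50 mm high at the back (+x) and both ends (+-y), the whole front (-x) open, its thin floor flush with the table so that things slide straight in. Inside: x = -65 mm (the mouth) to +61 mm, and y = -306 to +306 mm. Origin: middle of its floor, at table height; z up
- thread_cone: upright cone of sewing thread, 43 mm across its foot, 118 mm high, in the gap between the two inner weights; origin under its centre; not part of the job
- tape_dispenser: grey packing-tape dispenser with a roll, 150 mm long (x), 66 mm wide, 111 mm high, left of the row of weights; origin under its centre; not part of the job
- tagging_gun: grey tagging gun lying on its side, 125 mm by 130 mm, 30 mm high, right of the row; origin under its middle; not part of the job
- shears: tailor's shears lying flat, 235 mm long, blades along +x, 13 mm high, beside the right end of the tray; origin under the pivot; not part of the job
- spot_cleaner: white plastic bottle, 54 mm across, 150 mm high, at the left end of the tray; origin under its centre; not part of the job
- tape_measure: black pocket tape measure on edge, 58 mm by 34 mm, 55 mm high, on the robot's side of the row, between the two left-hand weights; origin under its centre; not part of the job
Things that resemble listed ones, but are neither listed nor needed, are in the scene too. Leave any turquoise look-alike of the part that bears weight_c_mid alone. What is shaped like the part that bears weight_b_mid but purple is not meant.

How it is judged:
At the end, for the whole second after the job is handed in: both worn weights lie flat inside the tray (middle at least 25 mm past the line of its mouth and between its ends), both good weights lie flat on the table with their middles at least 20 mm in front of the mouth line (x of worn_1 in the frame of tray between -0.04 and 0.065 m and y of worn_1 in the frame of tray between -0.29 and 0.29 m and height (world z) of worn_1 between 0.004 and 0.018 m and angle between each of worn_1, good_1, worn_2, good_2's own z axis and vertical below 0.1 rad and x of each of good_1, good_2 in the frame of tray below -0.085 m and height (world z) of good_1 between 0.004 and 0.018 m and x of worn_2 in the frame of tray between -0.04 and 0.065 m and y of worn_2 in the frame of tray between -0.29 and 0.29 m and height (world z) of worn_2 between 0.004 and 0.018 m and height (world z) of good_2 between 0.004 and 0.018 m); the robot touches nothing.
It fails at once if a cutting weight is lifted 15 mm or more off the table (height (world z) of any of weight_a_mid, weight_b_mid, weight_c_mid, weight_d_mid above 0.026 m).
It fails at once if one of the other things is moved by 25 mm or more (distance of any of thread_cone, tape_dispenser, tagging_gun, shears, spot_cleaner, tape_measure from where it was at the start of the episode above 0.025 m).
It fails at once if the thread cone or the bottle is knocked over (angle between any of thread_cone, spot_cleaner's own z axis and vertical above 0.5 rad).
It also fails if it takes over 67 s, if anything falls off the work surface, if the arm or the gripper's body presses on something with over 40 N, if the wrist force passes 120 N, or if a joint passes its speed limit or range.

## Robot

A 6-joint arm with a two-finger parallel gripper is mounted at the origin on the work surface. World frame = base frame: x ahead of the robot, y to its left, z up, the work surface at z = 0. Lengths are in m, angles in rad, forces in N, time in s.
With the tool pointing down it reaches from about 0.4 to 0.825 m from the base axis. Payload 7 kg.
Tool frame: the origin (TCP) lies midway between the tips of the shut fingers; the grasp point (between the pads) lies 19 mm behind it (ctrl.grip_depth is the distance from the TCP to the grasp point, in m); z points along the fingers, y is the line along which they close (so a half turn about z gives the same grasp; the last joint's range is limited). The gripper opens to 85 mm and grips with 20 to 120 N. Pads are 22 mm wide; open, the fingers measure 114 mm over their backs; the gripper's body (76 mm by 85 mm) begins 54 mm behind the grasp point. The pads swing forward as they close: fully open they stand 13 mm farther back than shut.
Start: joints at [-0.914, 0.359, 0.012, 0, -1.224, -0.288], TCP at [0.243, -0.63, 0.231] pointing down, gripper open.
Joint ranges: [-3.07, 3.07], [-1.43, 2.12], [-1.02, 1.25], [-3.03, 1.67], [-3.05, -0], [-3.03, 3.03]. Speed limits (rad/s): [2.39, 2.39, 3.01, 3.14, 3.14, 3.14].

## Interface

Orientations are given as a unit quaternion [x, y, z, w].
In Python, from plant import monitor, eyes, sign_off, ctrl gives the robot as it stands. The module is installed in compiled form; this text tells all that it offers.
- The arm moves only by the tool servo_tool, never from a script. Its argument "deltas" is a list of rows, each a list of 3 entries, a list of its own where there are three numbers: the opening, from -1 (shut) to 1 (fully open), then the shift along the tool's x, y, z in mm, then the turn, a rotation vector about the tool's x, y, z in units of 10 degrees (1.0 is 10 degrees). In form: [[jaw, [tx, ty, tz], [wx, wy, wz]], ...]. A call has exactly 10 rows; each row is the pose to reach, as a shift and turn from the pose commanded when the call began, along the tool's axes at that moment; what a row does not reach only later rows make up. A row lasts 1/8 s, in which the tool goes at most 62.5 mm and 10.7 degrees, less where a joint would pass 70% of its speed; a pose out of reach is approached as far as the arm can. A call with a gripper value outside its range is refused whole. The fingers move at their own pace and stop on an object; "force" is the grip in N (left out, the last holds). Time passes only in rows, so rows that repeat a pose let the fingers close, or fill a call up. It gives the time, the measured TCP pose, the force, the opening and the grip force at its end, in the units of the state.
- monitor.get_state(): the state, without advancing time (a new reading comes with each control period).
- eyes.get_image(name): name is "scene" or "top"; returns a dict with "frame" (384x512x3 uint8, blue, green, red), "mtx" (3x3 intrinsics, pixels), "cam_to_world" (4x4, takes a point from camera to world coordinates). Camera axes: x right, y up, looking along -z (the intrinsics and any distortion apply to the point x, -y, -z); pixel columns grow to the right and rows downward; lengths in m; the calibration is good to about 2 mm. A picture is of the moment at which its call begins. There is no depth.
- sign_off(): hands the job in; it is judged then, once.
The state is a dict: "time": time; "joint_pos": joint angles; "qd": joint speeds; "joint_torque": joint torques, N m; "tool_pos": TCP position; "ee_rot": TCP orientation; "ft_force": force on the tool from outside, world axes, zero at the start; "torque": the same for the moment, N m; "width": finger opening in m; "grip_force": force on a finger pad.
Only numpy, scipy, OpenCV 4.12 (cv2) and the standard library are available. Lean on these libraries where they do the work, as an engineer would, in place of code of your own. Each camera call takes 0.05 s, during which the arm holds its last target. There are 200 camera calls.

## Working session

There is one attempt and no reset: what is moved stays moved. The work goes in short steps, Python scripts to look and compute and a tool call to move; the robot and the scene stay as the last step left them, time stands still between calls to the robot, and variables do not carry over. Pictures are saved under pics/ and viewed, at most 10 in all, crops included, and the job is handed in when it is done.

Besides the shell and the picture viewer there is one more tool, called after "Emit:" as a command line: name --argument value ..., lists and objects as JSON in quotes. servo_tool: Moves the arm, as the interface text tells. Its arguments: {"type":"object","properties":{"deltas":{"type":"array","items":{"type":"array"}},"force":{"type":"number"}},"required":["deltas"]}

```bash
mkdir -p pics; python3 - <<'E'
from plant import monitor, eyes, ctrl
import cv2,numpy as np
for n in("top","scene"):
    d=eyes.get_image(n); cv2.imwrite(f"pics/{n}0.png",d["frame"]); 
    cv2.imwrite(f"pics/{n}0b.png",cv2.resize(d["frame"],(800,600),interpolation=cv2.INTER_CUBIC))
    np.savez(f"{n}.npz",m=d["mtx"],T=d["cam_to_world"]); print(n,d["mtx"].tolist(),d["cam_to_world"].round(3).tolist(),d.keys())
print(monitor.get_state(),ctrl.grip_depth)
E
```

```text
top [[493.49409837268604, 0.0, 264.6679581142565], [0.0, 493.49409837268604, 190.83134711167844], [0.0, 0.0, 1.0]] [[-0.003, 0.991, -0.132, 0.289], [-1.0, -0.002, 0.007, 0.014], [0.007, 0.132, 0.991, 1.628], [0.0, 0.0, 0.0, 1.0]] dict_keys(['frame', 'mtx', 'cam_to_world'])
scene [[498.1083284471847, 0.0, 261.9954930275477], [0.0, 498.1083284471847, 193.49619776783868], [0.0, 0.0, 1.0]] [[-0.273, -0.802, 0.531, 1.297], [0.962, -0.222, 0.16, 0.278], [-0.01, 0.554, 0.832, 1.287], [0.0, 0.0, 0.0, 1.0]] dict_keys(['frame', 'mtx', 'cam_to_world'])
{'time': 0.1, 'joint_pos': array([-9.13884246e-01,  3.59336300e-01,  1.11550875e-02, -2.94869142e-04,
       -1.22409208e+00, -2.88118876e-01]), 'qd': array([ 0.00069626, -0.00132037,  0.00288983,  0.00062608,  0.00129978,
        0.00143599]), 'joint_torque': array([-2.05953882e-03, -5.84764016e+01,  2.94107044e+01,  6.95476413e+00,
       -3.24641740e-03, -2.34970059e-05]), 'tool_pos': array([ 0.24316221, -0.62922584,  0.23044823]), 'ee_rot': array([-1.83303997e-01,  9.83055990e-01,  7.20658306e-04, -2.12669632e-04]), 'ft_force': array([ 0.12729651,  0.0771831 , -0.65451366]), 'torque': array([0.01482196, 0.05366712, 0.00184737]), 'grip_force': 0.0, 'width': 0.08505562662672587} 0.0187
```

View pics/top0b.png

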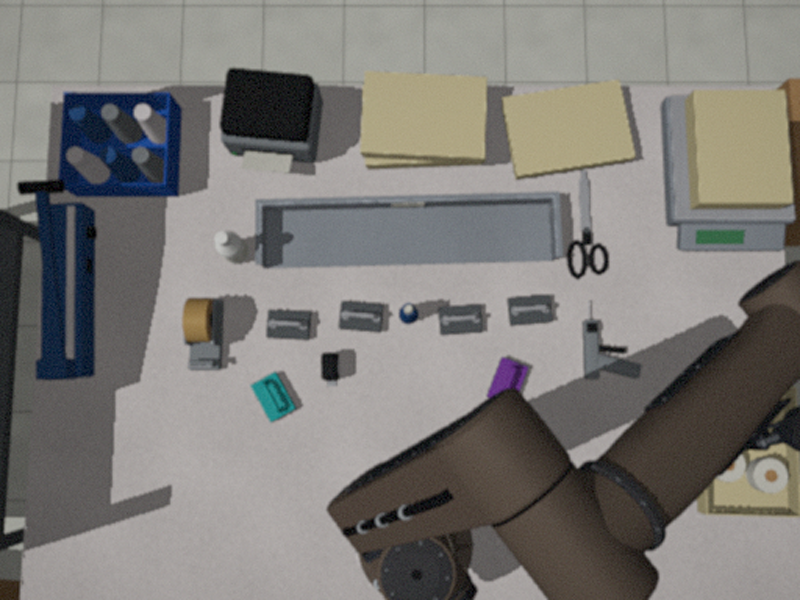

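View pics/scene0b.png

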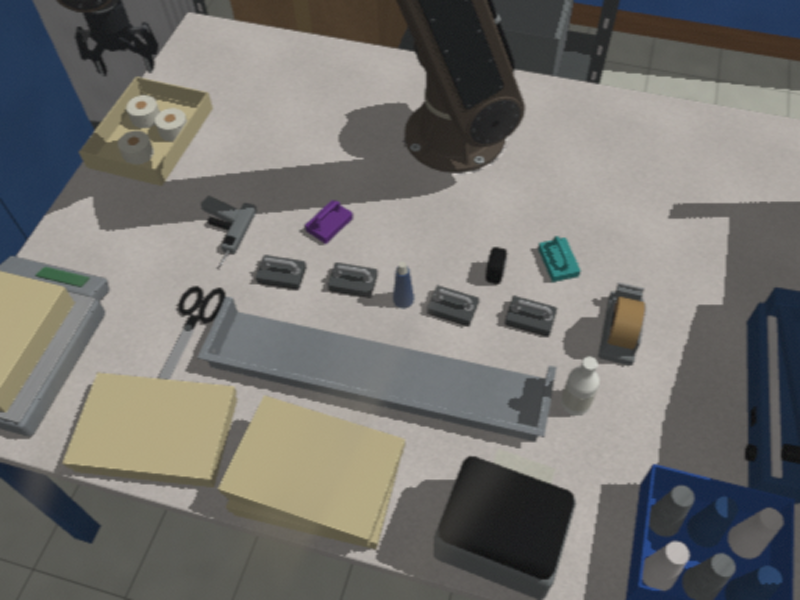

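The weights are the four dark slabs in the top view, at (289,323), (362,316), (461,318) and (531,309) in 800x600 pixels. The look-alikes are the turquoise one (273,396) and the purple one (508,378), so I leave those alone. The cone is at (408,313), the tape measure at (330,366), and the tray mouth runs along row ~264.

```bash
cat >h.py <<'E'
import numpy as np,cv2
def w(n,u,v,z):
    d=np.load(n+".npz");m,T=d["m"],d["T"]
    r=np.array([(u-m[0,2])/m[0,0],-(v-m[1,2])/m[1,1],-1]);r=T[:3,:3]@r;c=T[:3,3]
    return c+r*(z-c[2])/r[2]
def p(n,X):
    d=np.load(n+".npz");m,T=d["m"],d["T"]
    c=T[:3,:3].T@(np.array(X)-T[:3,3]);return m[0,2]-m[0,0]*c[0]/c[2],m[1,2]+m[1,1]*c[1]/c[2]
E
python3 - <<'E'
from h import *
im=cv2.imread("pics/top0.png")
g=cv2.cvtColor(im,cv2.COLOR_BGR2GRAY)
for x0,x1 in((168,204),(214,252),(279,314),(322,358)):
    s=g[184:218,x0:x1]; 
    k=(s<110).astype(np.uint8); n,l,st,c=cv2.connectedComponentsWithStats(k); i=1+st[1:,4].argmax()
    q=cv2.findNonZero((l==i).astype(np.uint8)); (u,v),sz,a=cv2.minAreaRect(q)
    print("wt",w("top",u+x0,v+184,.012).round(4),np.array(sz)*.00315,a,st[i])
f=.64
for nm,u,v,z in [("mouthL",262,266,0),("mouthR",562,260,0),("backL",258,200,.05),("backR",562,194,.05),("cone",408,320,.0),("tm",331,372,0),("gun tip",591,303,.01),("purple",508,378,.02),("shearsH",588,260,.01)]:
    print(nm,w("top",u*f,v*f,z).round(3))
c=cv2.resize(im[170:260,150:400],(800,288),interpolation=cv2.INTER_CUBIC); cv2.imwrite("pics/crop.png",c)
E
```

```text
wt [0.4507 0.2575 0.012 ] [0.10081103 0.05752703] 3.3664605617523193 [  3  14  33  20 494]
wt [0.4676 0.1059 0.012 ] [0.09940545 0.05728892] 4.763641834259033 [  3   9  33  20 470]
wt [ 0.4659 -0.0996  0.012 ] [0.06615 0.10395] 90.0 [  0   8  34  22 487]
wt [ 0.4812 -0.2491  0.012 ] [0.05556662 0.09736237] 85.60128784179688 [  3   5  32  19 433]
mouthL [0.577 0.326 0.   ]
mouthR [ 0.589 -0.317  0.   ]
backL [0.708 0.328 0.05 ]
backR [ 0.72  -0.311  0.05 ]
cone [0.46  0.014 0.   ]
tm [0.35  0.176 0.   ]
gun tip [ 0.494 -0.374  0.01 ]
purple [ 0.336 -0.194  0.02 ]
shearsH [ 0.587 -0.371  0.01 ]
```

View pics/crop.png

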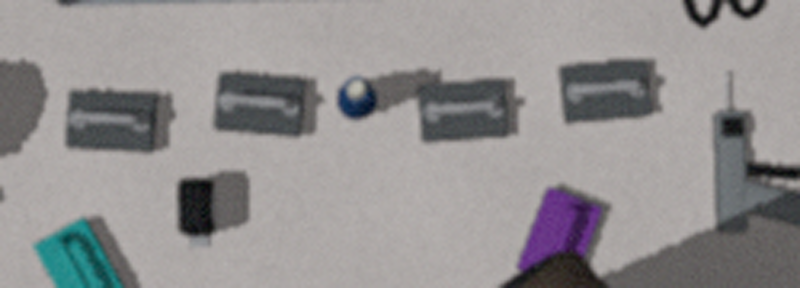

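The close crop confirms four dark steel slabs with bridge handles at crop (112,121), (261,104), (467,110) and (608,92). In world terms they are W1 (0.451,0.265), W2 (0.468,0.111), W3 (0.466,-0.100) and W4 (0.481,-0.247). The mouth line is at x≈0.577–0.589, and the sizes and 0.64 m width agree. I'll push from behind, low down, with the fingers part open, starting with W4.

Emit:
servo_tool --deltas '[[0.18,[-44,41,18],[0,0,0.5]],[0.18,[-88,82,37],[0,0,1.0]],[0.18,[-132,123,56],[0,0,1.5]],[0.18,[-176,164,75],[0,0,2.11]],[0.18,[-220,206,93],[0,0,2.11]],[0.18,[-264,247,112],[0,0,2.11]],[0.18,[-307,289,130],[0,0,2.11]],[0.18,[-307,289,130],[0,0,2.11]],[0.18,[-307,289,160],[0,0,2.11]],[0.18,[-307,289,190],[0,0,2.11]]]' --force 40

```text
time: 1.35
tool_pos: [0.4258, -0.2495, 0.041]
ee_rot: [-0.0, 1.0, -0.0, 0.001]
ft_force: [0.4, 0.9, -0.5]
width: 0.0504
grip_force: 0.0
```

Emit:
servo_tool --deltas '[[0.18,[0,0,16],[0,0,0]],[0.18,[0,0,32],[0,0,0]],[0.18,[-4,0,32],[0,0,0]],[0.18,[-9,0,32],[0,0,0]],[0.18,[-14,0,32],[0,0,0]],[0.18,[-19,0,32],[0,0,0]],[0.18,[-24,0,32],[0,0,0]],[0.18,[-29,0,32],[0,0,0]],[0.18,[-34,0,32],[0,0,0]],[0.18,[-39,0,32],[0,0,0]]]'

```text
time: 2.6
tool_pos: [0.4616, -0.2491, 0.0092]
ee_rot: [0.0, 1.0, 0.0, -0.003]
ft_force: [-7.1, -1.7, 3.4]
width: 0.0504
grip_force: 4.0
```

Emit:
servo_tool --deltas '[[0.18,[0,0,0],[0,0,0]],[0.18,[0,0,-1],[0,0,0]],[0.18,[-1,0,-3],[0,0,0]],[0.18,[-3,0,-3],[0,0,0]],[0.18,[-5,0,-3],[0,0,0]],[0.18,[-7,0,-3],[0,0,0]],[0.18,[-9,0,-3],[0,0,0]],[0.18,[-11,0,-3],[0,0,0]],[0.18,[-13,0,-3],[0,0,0]],[0.18,[-15,0,-3],[0,0,0]]]'

```text
time: 3.85
tool_pos: [0.4788, -0.2494, 0.0124]
ee_rot: [-0.0, 1.0, 0.0, -0.001]
ft_force: [-6.8, 0.0, 2.0]
width: 0.0501
grip_force: 3.4
```

W4 takes about 7 N twice, so it is a good one. On to W3.

Emit:
servo_tool --deltas '[[0.18,[20,0,0],[0,0,0]],[0.18,[40,0,-40],[0,0,0]],[0.18,[60,30,-70],[0,0,0]],[0.18,[70,70,-70],[0,0,0]],[0.18,[70,110,-70],[0,0,0]],[0.18,[70,149,-70],[0,0,0]],[0.18,[70,149,-70],[0,0,0]],[0.18,[70,149,-40],[0,0,0]],[0.18,[70,149,0],[0,0,0]],[0.18,[70,149,0],[0,0,0]]]'

```text
time: 5.1
tool_pos: [0.4088, -0.1009, 0.0109]
ee_rot: [-0.0, 1.0, -0.0, -0.002]
ft_force: [-1.8, 0.3, 0.8]
width: 0.0503
grip_force: 0.0
```

Emit:
servo_tool --deltas '[[0.18,[-5,0,0],[0,0,0]],[0.18,[-10,0,0],[0,0,0]],[0.18,[-14,0,0],[0,0,0]],[0.18,[-18,0,0],[0,0,0]],[0.18,[-22,0,0],[0,0,0]],[0.18,[-26,0,0],[0,0,0]],[0.18,[-30,0,0],[0,0,0]],[0.18,[-34,0,0],[0,0,0]],[0.18,[-37,0,0],[0,0,0]],[0.18,[-40,0,0],[0,0,0]]]'

```text
time: 6.35
tool_pos: [0.4495, -0.1004, 0.0122]
ee_rot: [-0.0, 1.0, -0.0, -0.0]
ft_force: [-4.5, -0.1, 2.6]
width: 0.0502
grip_force: 1.8
```

4.5 N is too near the boundary, so I push again slowly.

Emit:
servo_tool --deltas '[[0.18,[-1,0,0],[0,0,0]],[0.18,[-2,0,0],[0,0,0]],[0.18,[-3,0,0],[0,0,0]],[0.18,[-4,0,0],[0,0,0]],[0.18,[-5,0,0],[0,0,0]],[0.18,[-6,0,0],[0,0,0]],[0.18,[-7,0,0],[0,0,0]],[0.18,[-8,0,0],[0,0,0]],[0.18,[-9,0,0],[0,0,0]],[0.18,[-10,0,0],[0,0,0]]]'

```text
time: 7.6
tool_pos: [0.4595, -0.1003, 0.0123]
ee_rot: [-0.0, 1.0, 0.0, 0.0]
ft_force: [-2.9, 0.0, 0.5]
width: 0.0508
grip_force: 1.5
```

```bash
python3 - <<'E'
from plant import monitor,eyes
for i in range(4):
    eyes.get_image("top"); s=monitor.get_state(); print(s["time"],s["ft_force"].round(2),s["grip_force"],s["tool_pos"].round(4))
E
```

```text
7.65 [-2.92  0.37 -0.48] 1.309438916214276 [ 0.4596 -0.1003  0.0123]
7.7 [-2.85  0.6  -0.54] 1.1356549248739611 [ 0.4596 -0.1003  0.0123]
7.75 [-2.46 -0.31  0.1 ] 1.053699315089034 [ 0.4597 -0.1003  0.0123]
7.8 [-1.47  1.66 -0.63] 0.9712825386668555 [ 0.4596 -0.1003  0.0123]
```

About 2.9 N is borderline, so I compare with the others before deciding. W2 next, passing over the cone.

Emit:
servo_tool --deltas '[[0.18,[20,0,0],[0,0,0]],[0.18,[40,0,-50],[0,0,0]],[0.18,[55,0,-110],[0,0,0]],[0.18,[55,10,-150],[0,0,0]],[0.18,[55,60,-150],[0,0,0]],[0.18,[55,110,-150],[0,0,0]],[0.18,[55,160,-150],[0,0,0]],[0.18,[55,211,-150],[0,0,0]],[0.18,[52,211,-110],[0,0,0]],[0.18,[49,211,-60],[0,0,0]]]'

```text
time: 9.05
tool_pos: [0.4122, 0.1132, 0.0728]
ee_rot: [-0.002, 1.0, 0.002, 0.003]
ft_force: [0.1, 0.0, -0.8]
width: 0.0502
grip_force: 0.0
```

Emit:
servo_tool --deltas '[[0.18,[0,0,30],[0,0,0]],[0.18,[0,0,60],[0,0,0]],[0.18,[-5,0,60],[0,0,0]],[0.18,[-10,0,60],[0,0,0]],[0.18,[-15,0,60],[0,0,0]],[0.18,[-20,0,60],[0,0,0]],[0.18,[-24,0,60],[0,0,0]],[0.18,[-28,0,60],[0,0,0]],[0.18,[-32,0,60],[0,0,0]],[0.18,[-36,0,60],[0,0,0]]]'

```text
time: 10.3
tool_pos: [0.4449, 0.1096, 0.0128]
ee_rot: [0.0, 1.0, -0.0, -0.001]
ft_force: [-7.4, 0.2, 5.0]
width: 0.0504
grip_force: 4.1
```

Emit:
servo_tool --deltas '[[0.18,[-1,0,0],[0,0,0]],[0.18,[-2,0,0],[0,0,0]],[0.18,[-3,0,0],[0,0,0]],[0.18,[-4,0,0],[0,0,0]],[0.18,[-5,0,0],[0,0,0]],[0.18,[-6,0,0],[0,0,0]],[0.18,[-7,0,0],[0,0,0]],[0.18,[-8,0,0],[0,0,0]],[0.18,[-9,0,0],[0,0,0]],[0.18,[-10,0,0],[0,0,0]]]'

```text
time: 11.55
tool_pos: [0.4548, 0.1097, 0.0128]
ee_rot: [0.0, 1.0, -0.0, -0.001]
ft_force: [-8.1, -0.3, 4.8]
width: 0.0506
grip_force: 4.0
```

W2 takes about 8 N, so it is good. W1 next, which should be worn.

Emit:
servo_tool --deltas '[[0.18,[20,0,0],[0,0,0]],[0.18,[40,0,-40],[0,0,0]],[0.18,[50,10,-75],[0,0,0]],[0.18,[58,50,-75],[0,0,0]],[0.18,[60,90,-75],[0,0,0]],[0.18,[60,130,-75],[0,0,0]],[0.18,[60,155,-75],[0,0,0]],[0.18,[60,155,-70],[0,0,0]],[0.18,[60,155,-40],[0,0,0]],[0.18,[60,155,0],[0,0,0]]]'

```text
time: 12.8
tool_pos: [0.3969, 0.2657, 0.0125]
ee_rot: [-0.0, 1.0, 0.001, 0.001]
ft_force: [0.2, 0.3, -0.9]
width: 0.0504
grip_force: 0.0
```

Emit:
servo_tool --deltas '[[0.18,[-5,0,0],[0,0,0]],[0.18,[-10,0,0],[0,0,0]],[0.18,[-14,0,0],[0,0,0]],[0.18,[-18,0,0],[0,0,0]],[0.18,[-22,0,0],[0,0,0]],[0.18,[-25,0,0],[0,0,0]],[0.18,[-28,0,0],[0,0,0]],[0.18,[-31,0,0],[0,0,0]],[0.18,[-34,0,0],[0,0,0]],[0.18,[-37,0,0],[0,0,0]]]'

```text
time: 14.05
tool_pos: [0.4334, 0.2656, 0.0123]
ee_rot: [-0.0, 1.0, -0.0, -0.0]
ft_force: [-3.6, -0.1, 2.0]
width: 0.0504
grip_force: 1.8
```

Emit:
servo_tool --deltas '[[0.18,[-1,0,0],[0,0,0]],[0.18,[-2,0,0],[0,0,0]],[0.18,[-3,0,0],[0,0,0]],[0.18,[-4,0,0],[0,0,0]],[0.18,[-5,0,0],[0,0,0]],[0.18,[-6,0,0],[0,0,0]],[0.18,[-7,0,0],[0,0,0]],[0.18,[-8,0,0],[0,0,0]],[0.18,[-9,0,0],[0,0,0]],[0.18,[-10,0,0],[0,0,0]]]'

```text
time: 15.3
tool_pos: [0.4433, 0.2656, 0.0123]
ee_rot: [-0.0, 1.0, -0.0, -0.0]
ft_force: [-2.8, -1.0, 0.1]
width: 0.0505
grip_force: 1.4
```

W1 at about 2.8 N matches W3, so W1 and W3 are the worn pair. I push W1 in, easing it away from the tray's left end wall.

Emit:
servo_tool --deltas '[[0.18,[-4,0,0],[0,0,0]],[0.18,[-10,-2,0],[0,0,0]],[0.18,[-18,-4,0],[0,0,0]],[0.18,[-26,-6,0],[0,0,0]],[0.18,[-34,-8,0],[0,0,0]],[0.18,[-42,-10,0],[0,0,0]],[0.18,[-50,-12,0],[0,0,0]],[0.18,[-57,-14,0],[0,0,0]],[0.18,[-63,-16,0],[0,0,0]],[0.18,[-68,-18,0],[0,0,0]]]'

```text
time: 16.55
tool_pos: [0.5116, 0.2476, 0.0123]
ee_rot: [-0.0, 1.0, 0.0, 0.0]
ft_force: [-2.1, 0.7, -0.3]
width: 0.0502
grip_force: 1.3
```

```bash
python3 - <<'E'
from plant import eyes
import cv2
d=eyes.get_image("scene"); cv2.imwrite("pics/s2.png",cv2.resize(d["frame"][130:300,100:430],(800,412),interpolation=cv2.INTER_CUBIC))
E
```

```text
(no output)
```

View pics/s2.png

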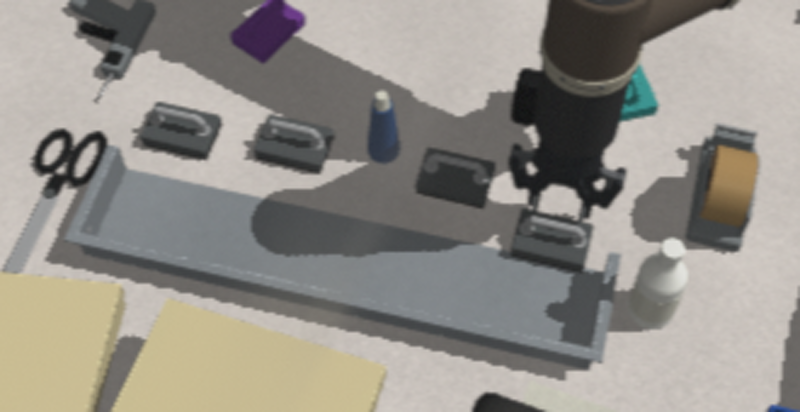

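W1 at crop (552,240) is just entering the mouth and clears the end wall at (607,300). W2, W3, W4 and the cone are upright and in place. I push on.

Emit:
servo_tool --deltas '[[0.18,[-8,-1,0],[0,0,0]],[0.18,[-18,-2,0],[0,0,0]],[0.18,[-28,-3,0],[0,0,0]],[0.18,[-38,-4,0],[0,0,0]],[0.18,[-48,-5,0],[0,0,0]],[0.18,[-58,-6,0],[0,0,0]],[0.18,[-68,-6,0],[0,0,0]],[0.18,[-77,-6,0],[0,0,0]],[0.18,[-84,-6,0],[0,0,0]],[0.18,[-88,-6,0],[0,0,0]]]'

```text
time: 17.85
tool_pos: [0.5996, 0.2417, 0.0122]
ee_rot: [-0.0, 1.0, -0.0, -0.0]
ft_force: [-3.9, 0.6, 2.1]
width: 0.0506
grip_force: 1.7
```

Emit:
servo_tool --deltas '[[0.18,[15,0,0],[0,0,0]],[0.18,[30,0,-50],[0,0,0]],[0.18,[40,0,-110],[0,0,0]],[0.18,[60,-10,-150],[0,0,0]],[0.18,[80,-65,-150],[0,0,0]],[0.18,[105,-120,-150],[0,0,0]],[0.18,[130,-175,-150],[0,0,0]],[0.18,[150,-230,-150],[0,0,0]],[0.18,[160,-285,-150],[0,0,0]],[0.18,[160,-342,-150],[0,0,0]]]'

```text
time: 19.1
tool_pos: [0.4382, -0.1015, 0.1629]
ee_rot: [-0.001, 1.0, 0.0, 0.001]
ft_force: [1.6, -0.0, 0.2]
width: 0.0505
grip_force: 0.0
```

Emit:
servo_tool --deltas '[[0.18,[0,0,0],[0,0,0]],[0.18,[0,0,50],[0,0,0]],[0.18,[0,0,100],[0,0,0]],[0.18,[0,0,150],[0,0,0]],[0.18,[0,0,150],[0,0,0]],[0.18,[-6,0,150],[0,0,0]],[0.18,[-12,0,150],[0,0,0]],[0.18,[-17,0,150],[0,0,0]],[0.18,[-23,0,150],[0,0,0]],[0.18,[-29,0,150],[0,0,0]]]'

```text
time: 20.35
tool_pos: [0.4678, -0.1006, 0.0124]
ee_rot: [0.0, 1.0, -0.0, -0.001]
ft_force: [-4.8, 0.1, 2.6]
width: 0.0504
grip_force: 1.9
```

Emit:
servo_tool --deltas '[[0.18,[-5,0,0],[0,0,0]],[0.18,[-12,0,0],[0,0,0]],[0.18,[-20,0,0],[0,0,0]],[0.18,[-28,0,0],[0,0,0]],[0.18,[-36,0,0],[0,0,0]],[0.18,[-44,0,0],[0,0,0]],[0.18,[-52,0,0],[0,0,0]],[0.18,[-59,0,0],[0,0,0]],[0.18,[-65,0,0],[0,0,0]],[0.18,[-70,0,0],[0,0,0]]]'

```text
time: 21.6
tool_pos: [0.5387, -0.1003, 0.0122]
ee_rot: [-0.0, 1.0, 0.0, -0.0]
ft_force: [-3.1, -0.0, -0.4]
width: 0.0501
grip_force: 1.4
```

Emit:
servo_tool --deltas '[[0.18,[-6,0,0],[0,0,0]],[0.18,[-14,0,0],[0,0,0]],[0.18,[-22,0,0],[0,0,0]],[0.18,[-30,0,0],[0,0,0]],[0.18,[-38,0,0],[0,0,0]],[0.18,[-46,0,0],[0,0,0]],[0.18,[-53,0,0],[0,0,0]],[0.18,[-60,0,0],[0,0,0]],[0.18,[-65,0,0],[0,0,0]],[0.18,[-68,0,0],[0,0,0]]]'

```text
time: 22.85
tool_pos: [0.6067, -0.1003, 0.0123]
ee_rot: [-0.0, 1.0, -0.0, -0.0]
ft_force: [-3.7, -0.4, -0.4]
width: 0.05
grip_force: 1.4
```

Emit:
servo_tool --deltas '[[0.18,[15,0,0],[0,0,0]],[0.18,[30,0,-50],[0,0,0]],[0.18,[40,0,-110],[0,0,0]],[0.18,[60,0,-160],[0,0,0]],[0.18,[90,-40,-200],[0,0,0]],[0.18,[120,-90,-220],[0,0,0]],[0.18,[150,-140,-220],[0,0,0]],[0.18,[180,-190,-220],[0,0,0]],[0.18,[200,-240,-220],[0,0,0]],[0.18,[220,-290,-220],[0,0,0]]]'

```text
time: 24.1
tool_pos: [0.3853, -0.3916, 0.233]
ee_rot: [-0.0, 1.0, -0.001, 0.001]
ft_force: [1.0, -0.1, 0.4]
width: 0.0503
grip_force: 0.0
```

```bash
python3 - <<'E'
from plant import eyes
import cv2
d=eyes.get_image("top"); cv2.imwrite("pics/t3f.png",d["frame"]); cv2.imwrite("pics/t3.png",cv2.resize(d["frame"][110:260,110:410],(800,400),interpolation=cv2.INTER_CUBIC))
E
```

```text
(no output)
```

View pics/t3.png

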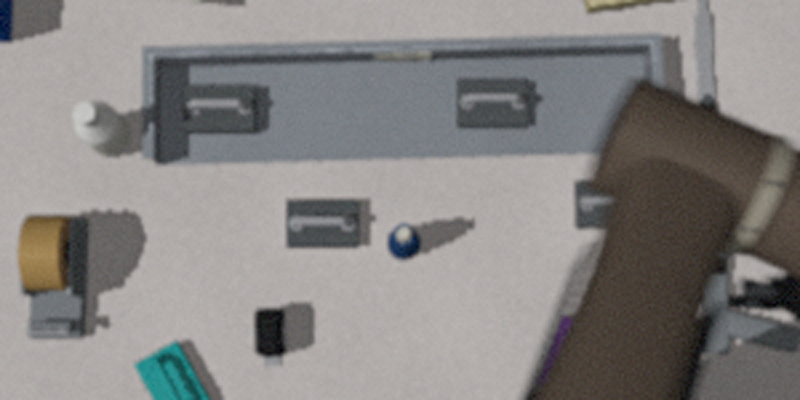

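The two worn weights, at crop (222,107) and (496,104), are about 60 mm past the mouth at row ~158. The good ones, at (324,223) and (595,205), are at least 50 mm in front of it. The other things in view are undisturbed and the arm is clear, so I hand in.

```bash
python3 -c "
from plant import sign_off
print(sign_off())"
```

```text
the job is handed in; nothing more can be done
None
```

I pushed the two worn weights (first and third from the left, about 3 N to slide) well inside the tray, left the two good ones (about 7–8 N) on the table in front, and handed the job in at about 24 s; no verdict was returned.

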